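Lock the turntable of the bench bender

TASK

Lock the bender's green disc so that it cannot turn. With a fingertip, push the disc round by its brass post until the groove across it lines up with the steel bar in its channel; then push the bar by its red upturned end through the groove until its nose is fully home against the end plate. Only push: do not lift the bar out of its channel, and leave the hammer, the tin and the collar where they are.

Things in the scene. Friction and masses are not known exactly. Their poses are not given: they have to be found in the camera images.
- bender: Fixed low steel bench bender. Origin on the table (z = 0) under the disc's axis; z up; +y is the way the bar travels. On the line x = 0, in mm: open-topped channel y -290 to -60, disc -55 to 55, keeper 58 to 112. Channel 19 wide between 8 mm walls, floor z 16, wall tops z 30. Base plate 150 x 150, 10 thick, under the disc; the rest lies within 30 of the line.
- disc (a joint): Angle (rad) of the green disc about its vertical axis at the bender's origin, counter-clockwise positive from above, travel -0.35 to 3.49. The groove lines up with the bar at 0 and again at 3.14 (either will do; the start lies between). Plain friction (about 3.5 N at the post): it stays where left, no spring or detent.
- groove (a point): Centre of the disc's top face, on its axis, 32 mm above the table; its y axis turns with the disc and runs along the groove. Disc 110 mm across, flat top at z = 32; groove right across through the axis, 22 mm wide (29 at its flared mouths), floor at z = 15.
- post_top (a point): Top centre of the upright brass post on the disc: 14 mm across, z = 32 to 76 mm (foot ring 20 across, 3 high), 36 mm from the disc's axis at right angles to the groove. At disc angle 0 it lies on the bender's +x side, at 3.14 on its -x side. Push its side to turn the disc.
- lock_bar: Loose steel bar 190 mm long (along its y), 16 wide, 14 thick, about 0.4 kg, lying in the channel with 1.5 mm play each side, top at z = 30. Origin: centre of its underside. A red upturned end (lug) at its -y end, 16 wide, 12 thick, reaches z = 56. At the start its nose is 66 to 96 mm before the disc's axis. It slides with plain friction, 1 to 5 N.
- nose (a point): Centre of the bar's front (+y) end face, 6 mm above its underside. In the bender's frame it is home at y = 112 mm.
- lug (a point): Centre of the outer (-y) face of the red upturned end, 27 mm above the bar's underside (about z = 43 mm): push here towards the bender's +y.
- end_plate (a point): Centre of the end plate's inner face (bender y = 112 mm), where the nose comes to rest, 22 mm above the table. It shuts the open-topped keeper: mouth flared to 36 mm, then 21 mm wide, floor z = 14, wall tops z = 30.
- hammer: Loose hammer, 260 mm long, lying on the table beside the channel on the bender's +x side. Bystander.
- tin: Loose blue tin with a grey metal top, 56 mm across, 60 mm tall, standing beside the disc on the bender's +x or -x side, 90 mm or more from its axis. Bystander. Origin at the centre of its underside.
- collar: Loose copper-coloured collar (ring) 60 mm across, 25 mm tall, lying flat beside the disc on the other side, 90 mm or more from its axis. Bystander. Origin at the centre of its underside.
Not all that is in view belongs to the job. What is shaped like the lock_bar but orange, pink or turquoise is not meant.

How it is judged (in metres and radians):
On the way, in this order (a step that is already met when the one before it is completed fails the run):
1. the disc's groove is lined up with the bar (within 0.15 rad) while the bar is still in front of the disc's centre (angle between the y axis of groove and the y axis of bender, either way round below 0.15 rad and y of nose in the frame of bender below -0.01 m), for 0.1 s.
2. the bar's nose has passed right through the groove into the keeper's mouth (angle between the y axis of groove and the y axis of bender, either way round below 0.15 rad and y of nose in the frame of bender above 0.06 m), for 0.05 s.
At the end, for the whole second after the job is handed in: The bar lies flat and at rest through the groove with its nose in the keeper, within 12 mm of the end plate and 8 mm of the centre line, and the groove is in line with the bender's y axis within 0.13 rad (either way round) (angle between the y axis of groove and the y axis of bender, either way round below 0.13 rad and y of nose in the frame of bender above 0.1 m and x of nose in the frame of bender between -0.008 and 0.008 m and z of nose in the frame of bender between 0.008 and 0.03 m and angle between lock_bar's own z axis and vertical below 0.08 rad and linear speed of lock_bar below 0.02 m/s); the robot touches nothing.
It fails at once if the bar is lifted or tipped out of its channel (end face or lug raised by about 15 mm or more) (height (world z) of nose above 0.037 m or height (world z) of lug above 0.058 m).
It fails at once if the hammer is moved by more than 25 mm (or lifted) (distance of hammer from where it was at the start of the episode above 0.025 m).
It fails at once if the tin is moved by more than 25 mm (or lifted) (distance of tin from where it was at the start of the episode above 0.025 m).
It fails at once if the collar is moved by more than 25 mm (or lifted) (distance of collar from where it was at the start of the episode above 0.025 m).
It also fails if it takes over 56 s, if anything falls off the work surface, if the arm or the gripper's body presses on something with over 40 N, if the wrist force passes 120 N, or if a joint passes its speed limit or range.

ROBOT

A 6-joint arm with a two-finger parallel gripper is mounted at the origin on the work surface. World frame = base frame: x ahead of the robot, y to its left, z up, the work surface at z = 0. Lengths are in mm, angles in degrees, forces in N, time in s.
With the tool pointing down it reaches from about 350 to 850 mm from the base axis. Payload 8.1 kg.
Tool frame: the origin (TCP) lies at the centre of the arm's flange, where the gripper is bolted on; the fingertips stand 173 mm ahead of it and the grasp point (between the pads) lies 155 mm ahead of it; z points along the fingers, y is the line along which they close (so a half turn about z gives the same grasp; the last joint's range is limited). The gripper opens to 85 mm and grips with 20 to 120 N. Pads are 22 mm wide; open, the fingers measure 114 mm over their backs; the gripper's body (76 mm by 85 mm) begins 54 mm behind the grasp point. The pads swing forward as they close: fully open they stand 13 mm farther back than shut.
Start: joints at [-80.982, 7.471, 85.268, -0, 87.261, -4.893], TCP at [144.273, -582.402, 404.692] pointing down, gripper open.
Joint ranges: [-169.43, 169.43], [-51.17, 129.36], [1.28, 143.12], [-76.62, 256.62], [0, 156.53], [-152.29, 152.29]. Speed limits (degrees/s): [136.94, 136.94, 159.86, 180, 180, 180].

INTERFACE

Orientations are given as [roll, pitch, yaw] about the fixed x, y, z axes, in that order (R = Rz(yaw) Ry(pitch) Rx(roll)).
In Python, from bench import * gives the robot as it stands.
- The arm moves only by the shell command python3 -m jog 'ROWS' [FORCE]. ROWS is text: rows parted by semicolons, each of 7 numbers parted by spaces: the shift along the tool's x, y, z scaled (see below), then the turn, a rotation vector about the tool's x, y, z scaled (see below), then the closure, from -1 (fully open) to 1 (shut). In form: tx ty tz wx wy wz hand; .... A call has 1 to 5 rows; each row shifts and turns the commanded pose from where the row before left it, along the tool's axes as they then stand; what a row does not reach is not made up. The controller multiplies each number of a shift by 0.1 m and each number of a turn by 60 degrees. A row lasts 1/8 s, in which the tool goes at most 62.5 mm and 10.7 degrees, less where a joint would pass 70% of its speed; a pose out of reach is approached as far as the arm can. A call with a number of a shift or a turn outside -1 to 1 is refused whole. A call with a gripper value outside its range is refused whole. The fingers move at their own pace and stop on an object; FORCE is the grip in N (left out, the last holds). Time passes only in rows, so rows that do not move let the fingers close. It gives the time, the measured TCP pose, the force, the opening and the grip force at its end, in the units of the state.
- sense(): the state, without advancing time (a new reading comes with each control period).
- snapshot(name): name is "scene" or "top" or "wrist"; returns a dict with "img" (384x512x3 uint8, red, green, blue), "fx", "fy", "cx", "cy" (pixels), "dist" ([k1, k2, p1, p2, k3] as OpenCV has them; the pictures are not rectified), "extrinsics" (4x4, takes a point from camera to world coordinates). Camera axes: x right, y down, z forward; pixel columns grow to the right and rows downward; lengths in mm; the calibration is good to about 2 mm. A picture is of the moment at which its call begins. There is no depth.
- hand_in(): hands the job in; it is judged then, once.
The state is a dict: "time": time; "joint_pos": joint angles; "qd": joint speeds; "joint_efforts": joint torques, N m; "tool_pos": TCP position; "tcp_rot": TCP orientation; "ft_force": force on the tool from outside, world axes, zero at the start; "wrist_torque": the same for the moment, N m; "finger_gap": finger opening in mm; "grip_force": force on a finger pad.
Only numpy, scipy, OpenCV 4.12 (cv2) and the standard library are available. Lean on these libraries where they do the work, as an engineer would, in place of code of your own. Each camera call takes 0.05 s, during which the arm holds its last target. There are 200 camera calls.

## Working session

There is one attempt and no reset: what is moved stays moved. The work goes in short steps, Python scripts to look and compute and a shell command to move; the robot and the scene stay as the last step left them, time stands still between calls to the robot, and variables do not carry over. Pictures are saved under pics/ and viewed, at most 10 in all, crops included, and the job is handed in when it is done.

```bash
mkdir -p pics; ls; python3 - <<'E'
from bench import *
import cv2,numpy as np
s=sense();print(s['time'],s['tool_pos'],s['tcp_rot'],s['finger_gap'])
for n in('scene','top'):
    p=snapshot(n);cv2.imwrite(f'pics/{n}0.png',p['img'][:,:,::-1])
    print(n,p['fx'],p['fy'],p['cx'],p['cy'],p['dist'],np.round(p['extrinsics'],3).tolist())
E
```

```text
pics
0.0 [ 144.24379276 -582.15372432  403.61401447] [-1.79889717e+02 -1.08372205e-02  1.39130012e+01] 85.4967848170445
scene 371.5226983803111 371.5226983803111 252.25970394105678 191.6398682009768 [-0.08295839  0.          0.          0.          0.        ] [[0.297, 0.784, -0.546, 1085.658], [0.955, -0.238, 0.177, -236.365], [0.009, -0.574, -0.819, 896.98], [0.0, 0.0, 0.0, 1.0]]
top 351.8917077294913 351.8917077294913 250.6363392421991 190.2478067044192 [-0.04964194  0.          0.          0.          0.        ] [[0.008, -0.981, 0.196, 398.872], [-1.0, -0.005, 0.015, -76.683], [-0.014, -0.196, -0.981, 897.126], [0.0, 0.0, 0.0, 1.0]]
```

View pics/top0.png

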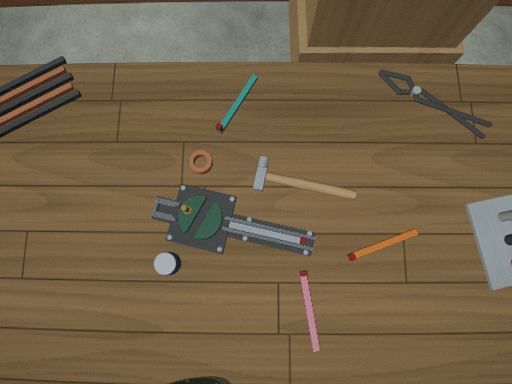

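View pics/scene0.png

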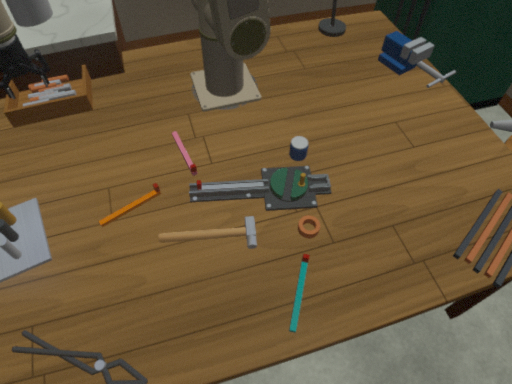

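Top view: the lock bar is the steel one in the channel, with its red lug at (304,241). The lookalikes' red ends are at (304,273) pink, (351,257) orange and (219,127) turquoise. The disc is at about (200,217) with the post at (186,209). The tin is at (165,264), the collar at (200,161) and the hammer at (300,183).

```bash
cat >h.py <<'E'
from bench import *
import cv2,numpy as np
def cast(p,uv,z):
    K=np.array([[p['fx'],0,p['cx']],[0,p['fy'],p['cy']],[0,0,1]])
    n=cv2.undistortPoints(np.array(uv,float).reshape(-1,1,2),K,np.array(p['dist'],float)).reshape(-1,2)
    T=np.array(p['extrinsics']);d=np.c_[n,np.ones(len(n))]@T[:3,:3].T;o=T[:3,3]
    return o+d*((z-o[2])/d[:,2])[:,None]
def hsv(p): return cv2.cvtColor(p['img'],cv2.COLOR_RGB2HSV)
def blobs(p,lo,hi,amin=4):
    m=cv2.inRange(hsv(p),lo,hi);n,l,s,c=cv2.connectedComponentsWithStats(m)
    return [(c[i].round(1).tolist(),int(s[i,4]),l==i) for i in range(1,n) if s[i,4]>=amin]
def proj(p,P):
    T=np.linalg.inv(np.array(p['extrinsics']));K=np.array([[p['fx'],0,p['cx']],[0,p['fy'],p['cy']],[0,0,1]])
    return cv2.projectPoints(np.array(P,float).reshape(-1,1,3),cv2.Rodrigues(T[:3,:3])[0],T[:3,3],K,np.array(p['dist'],float))[0].reshape(-1,2)
E
python3 - <<'E'
from h import *
for n in('top','scene'):
    p=snapshot(n);print(n)
    for nm,lo,hi,z,a in(('green',(60,60,20),(95,255,140),32,60),('red',(0,150,60),(5,255,200),56,4),('red2',(174,150,60),(180,255,200),56,4),('brass',(18,130,110),(32,255,255),76,3),('tin',(105,80,30),(125,255,255),30,15)):
        for c,s,m in blobs(p,lo,hi,a):
            P=cast(p,[c],z)[0]
            if nm!='green' or s<3000: print(nm,c,s,P.round(0))
    # disc ellipse: hull of both green halves
    m=cv2.inRange(hsv(p),(60,60,20),(95,255,140));m[:, :]=m
    b=[x for x in blobs(p,(60,60,20),(95,255,140),60) if abs(cast(p,[x[0]],32)[0][1]-0)<120 and 250<cast(p,[x[0]],32)[0][0]<600]
    mm=np.any([x[2] for x in b],0);ys,xs=np.nonzero(mm)
    h=cv2.convexHull(np.c_[xs,ys].astype(np.int32))[:,0]
    W=cast(p,h,32)[:,:2];c,r=cv2.minEnclosingCircle(W.astype(np.float32));print('disc',c,r)
    cv2.imwrite(f'pics/{n}_crop.png',cv2.resize(p['img'][:,:,::-1][140:290,140:340] if n=='top' else p['img'][:,:,::-1][120:270,160:360],None,fx=4,fy=4,interpolation=2))
E
```

```text
top
green [237.4, 106.7] 104 [796. -27.  32.]
green [189.8, 212.0] 502 [516.  88.  32.]
green [209.6, 222.8] 593 [489.  37.  32.]
red [218.6, 126.5] 35 [731.  19.  56.]
red [302.8, 240.3] 35 [ 446. -188.   56.]
red [351.7, 256.5] 36 [ 409. -303.   56.]
red [303.3, 272.9] 36 [ 371. -188.   56.]
brass [184.1, 208.0] 20 [519.  93.  76.]
brass [189.1, 209.7] 7 [515.  81.  76.]
tin [176.2, 262.9] 69 [391. 116.  30.]
disc (503.695068359375, 63.07909393310547) 55.47782897949219
scene
green [395.3, 10.3] 502 [-269.  879.   32.]
green [414.5, 18.7] 310 [-184.  929.   32.]
green [278.6, 181.0] 355 [496.  35.  32.]
green [297.7, 186.0] 277 [529.  82.  32.]
green [298.2, 296.5] 472 [834. -35.  32.]
red [193.0, 167.6] 24 [ 394. -194.   56.]
red [198.5, 183.9] 24 [ 456. -191.   56.]
red [155.4, 185.3] 7 [ 426. -308.   56.]
red [305.6, 256.9] 29 [752.  13.  56.]
brass [362.1, 17.2] 223 [-182.  649.   76.]
brass [314.9, 22.5] 31 [-194.  437.   76.]
brass [292.4, 27.1] 206 [-185.  335.   76.]
brass [364.8, 27.7] 52 [-106.  621.   76.]
brass [375.8, 23.0] 4 [-127.  684.   76.]
brass [380.3, 23.3] 3 [-
[... 20064 characters left out ...]
3.   76.]
brass [145.5, 375.2] 6 [ 913. -403.   76.]
brass [94.3, 377.4] 9 [ 889. -507.   76.]
brass [213.7, 377.7] 7 [ 956. -271.   76.]
brass [32.7, 380.1] 7 [ 861. -634.   76.]
brass [37.2, 379.4] 5 [ 862. -625.   76.]
brass [68.8, 381.4] 8 [ 883. -559.   76.]
brass [97.6, 381.0] 8 [ 897. -501.   76.]
brass [101.6, 379.2] 5 [ 896. -492.   76.]
brass [186.1, 381.0] 7 [ 947. -326.   76.]
brass [63.9, 381.8] 8 [ 881. -569.   76.]
brass [86.8, 381.3] 12 [ 892. -523.   76.]
brass [21.3, 382.3] 3 [ 860. -659.   76.]
brass [27.2, 382.7] 6 [ 863. -646.   76.]
tin [395.0, 52.4] 775 [ 22. 703.  30.]
tin [297.9, 153.1] 131 [411. 129.  30.]
disc (510.020263671875, 60.58195114135742) 58.00273895263672
```

View pics/top_crop.png

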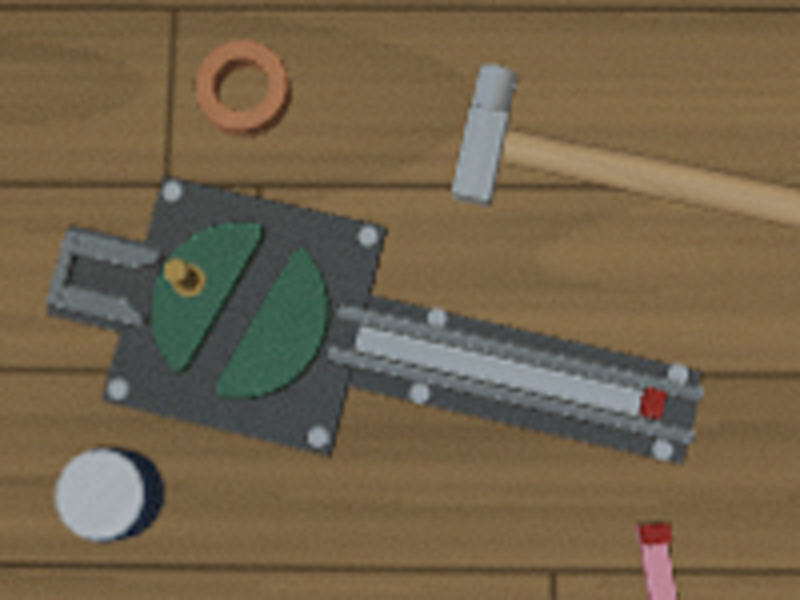

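The bender frame is at about (504,63) with yaw about -13°. The lug is at bender y ≈ -258, so the nose is at ≈ -74, which agrees with the given 66–96 mm. The post sits at bender angle ≈ 76°, at a radius of about 34 mm against 36 given. I'll push it clockwise to 0. First I'm moving over.

```bash
R='0.377 -0.249 0 0 0 0 1'
python3 -m jog '0.377 -0.249 0 0 0 0 1; 0.377 -0.249 0 0 0 0 1; 0.377 -0.249 0 0 0 0 1; 0.377 -0.249 0 0 0 0 1; 0.377 -0.249 0 0 0 0 1' 
python3 -m jog '0.377 -0.249 0 0 0 0 1; 0.377 -0.249 0 0 0 0 1; 0.377 -0.249 0 0 0 0 1; 0.377 -0.249 0 0 0 0 1; 0.377 -0.249 0 0 0 0 1'
python3 - <<'E'
from h import *
s=sense();print(s['time'],s['tool_pos'],s['tcp_rot'],s['finger_gap'])
p=snapshot('top')
# groove edge: facing straight edges of two green halves
for c,a,m in blobs(p,(60,60,20),(95,255,140),150):
    w=cast(p,[c],32)[0]
    if not 450<w[0]<560: continue
    cs,_=cv2.findContours(m.astype(np.uint8),0,1); h=cv2.convexHull(max(cs,key=len))[:,0]
    W=cast(p,h,32)[:,:2]
    d=np.linalg.norm(W-np.roll(W,-1,0),axis=1);i=d.argmax();e=np.roll(W,-1,0)[i]-W[i]
    print(c,w.round(1),'edge',W[i].round(1),d[i].round(1),np.degrees(np.arctan2(e[1],e[0])).round(1))
# channel direction: bright bar
m=cv2.inRange(hsv(p),(85,5,150),(125,60,255));n,l,st,cc=cv2.connectedComponentsWithStats(m)
for i in range(1,n):
    if st[i,4]>100:
        ys,xs=np.nonzero(l==i);W=cast(p,np.c_[xs,ys],30)[:,:2].astype(np.float32)
        print('bar?',cc[i].round(0),[np.round(v,1) for v in cv2.minAreaRect(W)])
E
```

```text
time: 0.82
tool_pos: [298.1, -415.0, 404.6]
tcp_rot: [-180.0, -0.0, 13.9]
ft_force: [0.8, -0.3, 0.7]
finger_gap: 0.3
grip_force: 0.0
time: 1.45
tool_pos: [451.1, -248.8, 404.6]
tcp_rot: [180.0, 0.0, 13.9]
ft_force: [0.6, -0.5, 0.6]
finger_gap: -0.1
grip_force: 0.0
1.45 [ 451.12295226 -248.79404101  404.63925573] [1.79998357e+02 2.12792585e-03 1.39086624e+01] -0.1401328188271069
[189.8, 212.1] [515.4  87.6  32. ] edge [543.6  53. ] 56.5 153.0
[209.7, 222.8] [489.1  37.1  32. ] edge [498.4  54. ] 43.3 -29.4
bar? [260. 175.] [array([618.1, -88. ]), array([21.9, 84.6]), np.float64(78.2)]
bar? [264. 232.] [array([467.1, -96.9]), array([176.,  14.]), np.float64(77.2)]
bar? [164. 263.] [array([389.3, 146.1]), array([50.3, 49.3]), np.float64(0.8)]
```

```bash
python3 -m jog '0.128 -0.337 0 0 0 0 1; 0.128 -0.337 0 0 0 0 1; 0.128 -0.337 0 0 0 0 1; 0.128 -0.337 0 0 0 0 1; 0.128 -0.337 0 0 0 0 1' >/dev/null
python3 -m jog '0.128 -0.337 0 0 0 0 1; 0.128 -0.337 0 0 0 0 1; 0.128 -0.337 0 0 0 0 1; 0.128 -0.337 0 0 0 0 1; 0.128 -0.337 0 0 0 0 1' >/dev/null
python3 -m jog '0 0 0.27 0 0 -0.161 1; 0 0 0.27 0 0 -0.161 1; 0 0 0.27 0 0 -0.161 1; 0 0 0.27 0 0 -0.161 1; 0 0 0.27 0 0 -0.161 1'
python3 - <<'E'
from h import *
p=snapshot('wrist');cv2.imwrite('pics/w1.png',p['img'][:,:,::-1])
C=np.array([503.5,63]);print(proj(p,[[*C,32],[*(C+36*np.array([np.cos(np.radians(62.2)),np.sin(np.radians(62.2))])),76],[494,108.6,45]]).round(0))
E
```

```text
time: 3.38
tool_pos: [493.4, 107.6, 268.7]
tcp_rot: [-180.0, 0.0, 62.5]
ft_force: [-0.2, 0.5, 0.1]
finger_gap: 0.1
grip_force: 0.0
[[296. 260.]
 [309. 242.]
 [254. 219.]]
```

View pics/w1.png

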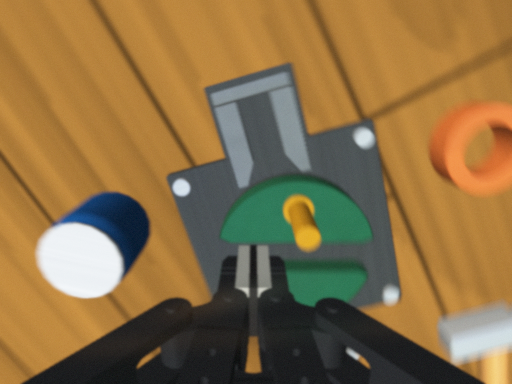

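The wrist view shows the post top at (311,242), against a prediction of (309,242). The groove is square to the fingers and the fingertip is left of the post, clear of the tin (85,245) and the collar (475,148). Descending and feeling for contact.

```bash
python3 -m jog '0 0 0.27 0 0 0 1; 0 0 0.26 0 0 0 1; 0 0 0 0 0 0 1'
python3 -m jog '0 0.03 0 0 0 0 1; 0 0.03 0 0 0 0 1; 0 0 0 0 0 0 1' | grep -E 'pos|force'
python3 -m jog '0 0.03 0 0 0 0 1; 0 0.02 0 0 0 0 1; 0 0 0 0 0 0 1' | grep -E 'pos|force'
```

```text
time: 3.8
tool_pos: [492.4, 107.5, 215.0]
tcp_rot: [-179.8, 0.2, 62.1]
ft_force: [-0.7, 0.0, 0.3]
finger_gap: -0.1
grip_force: 0.0
tool_pos: [499.7, 104.9, 217.9]
ft_force: [0.1, 0.2, 0.9]
grip_force: 0.0
tool_pos: [503.3, 102.8, 216.7]
ft_force: [-1.7, 1.5, 1.3]
grip_force: 1.0
```

```bash
python3 -m jog '0.015 0.032 0 0 0 0.083 1; 0.015 0.032 0 0 0 0.083 1; 0.015 0.032 0 0 0 0.083 1; 0.015 0.032 0 0 0 0.083 1; 0.015 0.032 0 0 0 0.083 1' | grep -E 'pos|rot|force'
python3 -m jog '0.015 0.032 0 0 0 0.083 1; 0.015 0.032 0 0 0 0.083 1; 0.015 0.032 0 0 0 0.083 1; 0.015 0.032 0 0 0 0.083 1; 0.015 0.032 0 0 0 0.083 1' | grep -E 'pos|rot|force'
cat >>h.py <<'E'
def disc():
    for n in('top','scene'):
        p=snapshot(n)
        for c,a,m in blobs(p,(60,60,20),(95,255,140),60):
            w=cast(p,[c],32)[0]
            if not (450<w[0]<560 and 0<w[1]<120): continue
            cs,_=cv2.findContours(m.astype(np.uint8),0,1); h=cv2.approxPolyDP(max(cs,key=len),1.5,True)[:,0]
            W=cast(p,h,32)[:,:2];N=np.roll(W,-1,0)
            d=np.linalg.norm(W-N,axis=1);i=d.argmax();e=N[i]-W[i]
            print(n,c,a,'len',d[i].round(0),'groove-bender deg',((np.degrees(np.arctan2(e[1],e[0]))-77.2+90)%180-90).round(1))
    return p
E
python3 - <<'E'
from h import *
disc();p=snapshot('wrist');cv2.imwrite('pics/w2.png',p['img'][:,:,::-1])
E
```

```text
tool_pos: [520.2, 99.0, 216.5]
tcp_rot: [-180.0, 0.0, 37.2]
ft_force: [-3.1, 1.8, 1.5]
grip_force: 1.9
tool_pos: [534.0, 88.3, 216.3]
tcp_rot: [-180.0, 0.1, 12.3]
ft_force: [-2.3, 3.8, 0.8]
grip_force: 1.8
top [205.5, 206.5] 271 len 65.0 groove-bender deg 19.8
top [204.1, 228.6] 502 len 74.0 groove-bender deg 17.0
scene [278.6, 176.6] 218 len 52.0 groove-bender deg 20.4
scene [290.2, 192.1] 260 len 56.0 groove-bender deg 22.1
```

View pics/w2.png

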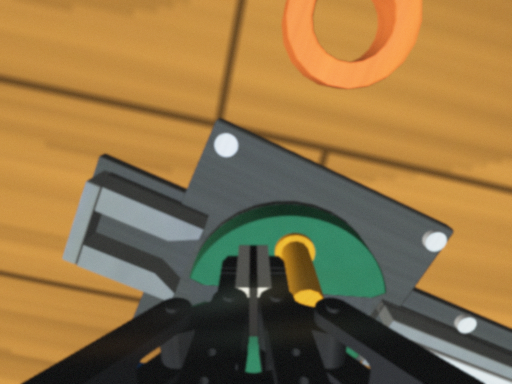

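The wrist view shows the finger against the post at (295,250) and the disc following. About 20° remain.

```bash
python3 -m jog '0.015 0.032 0 0 0 0.083 1; 0.015 0.032 0 0 0 0.083 1; 0.015 0.032 0 0 0 0.083 1; 0 0 0 0 0 0 1' | grep -E 'pos|rot|force'
python3 -c "
from h import *
disc()
p=snapshot('wrist')
for c,a,m in blobs(p,(60,60,20),(95,255,140),300): print(c,a)
g=np.any([m for c,a,m in blobs(p,(60,60,20),(95,255,140),100)],0);print()
cv2.imwrite('pics/w3.png',p['img'][:,:,::-1])"
```

```text
tool_pos: [539.9, 79.3, 216.5]
tcp_rot: [180.0, 0.0, -2.4]
ft_force: [-0.5, 1.5, -1.3]
grip_force: 0.7
top [209.7, 208.6] 248 len 60.0 groove-bender deg 8.4
top [204.8, 229.8] 343 len 59.0 groove-bender deg 1.0
scene [277.1, 176.7] 123 len 47.0 groove-bender deg -75.1
scene [288.3, 191.7] 283 len 52.0 groove-bender deg 11.8
[295.6, 249.0] 8977
[252.8, 356.5] 590
```

```bash
python3 -m jog '0.003 0.01 0 0 0 0.03 1; 0 0 0 0 0 0 1; 0 -0.15 0 0 0 0 1; -0.3 -0.4 -0.4 0 0 0 1; -0.3 -0.4 -0.4 0 0 0 1' | grep -E 'pos|rot|force'
python3 -m jog '0 -0.4 0 0 0 0 1;0 -0.4 0 0 0 0 1;0 0 0 0 0 0 1' | grep -E 'pos|rot|force'
python3 -c "
from h import *
disc();p=snapshot('top')
cv2.imwrite('pics/t3.png',cv2.resize(p['img'][:,:,::-1][160:280,140:300],None,fx=5,fy=5,interpolation=2))"
```

```text
tool_pos: [488.1, 176.6, 295.2]
tcp_rot: [180.0, 0.1, -4.4]
ft_force: [1.0, 0.0, 0.6]
grip_force: 0.0
tool_pos: [494.6, 258.1, 295.3]
tcp_rot: [-180.0, -0.1, -4.1]
ft_force: [0.6, -0.2, -0.6]
grip_force: 0.0
top [201.8, 206.1] 486 len 70.0 groove-bender deg 9.1
top [197.3, 228.6] 595 len 96.0 groove-bender deg 5.8
scene [286.8, 174.5] 359 len 67.0 groove-bender deg 8.6
scene [290.1, 190.8] 326 len 47.0 groove-bender deg 4.6
```

View pics/t3.png

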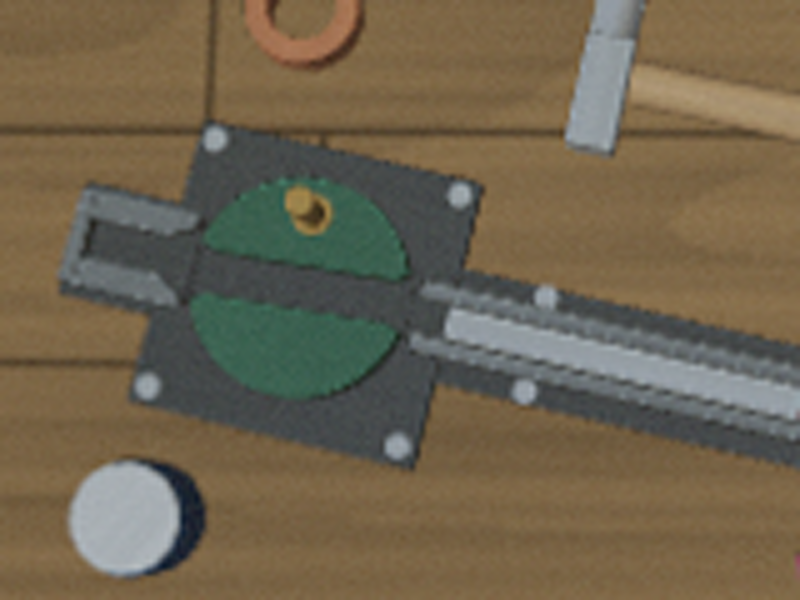

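```bash
python3 -m jog '0 0 0 0 0 0.143 1; 0.219 0.384 0 0 0 0 1; 0.219 0.384 0 0 0 0 1; 0.219 0.384 0 0 0 0 1; 0.219 0.384 0 0 0 0 1' | grep -E 'pos|rot|force'
python3 -m jog '0 0 0.4 0 0 0 1; 0 0 0.39 0 0 0 1; 0 0.04 0 0 0 0 1; 0 0.04 0 0 0 0 1; 0 0 0 0 0 0 1' | grep -E 'pos|rot|force'
```

```text
tool_pos: [546.0, 83.5, 294.8]
tcp_rot: [180.0, 0.0, -13.0]
ft_force: [0.7, 0.6, 0.6]
grip_force: 0.0
tool_pos: [545.2, 77.8, 218.0]
tcp_rot: [-180.0, -0.2, -12.9]
ft_force: [0.5, 0.8, 0.6]
grip_force: 0.0
```

```bash
python3 -m jog '0 0.02 0 0 0 0 1; 0 0.015 0 0 0 0 1; 0 0 0 0 0 0 1' | grep -E 'pos|rot|force'
python3 -m jog '0 -0.2 0 0 0 0 1; 0 -0.5 -0.4 0 0 0 1; 0 -0.5 -0.4 0 0 0 1; 0 -0.5 0 0 0 0 1; 0 0 0 0 0 0 1' | grep -E 'pos|rot|force'
python3 -c "
from h import *
disc();p=snapshot('top')
for c,a,m in blobs(p,(18,130,110),(32,255,255),3):
    w=cast(p,[c],76)[0]
    if 450<w[0]<580 and 0<w[1]<120: print(c,a,w.round(1),np.degrees(np.arctan2(w[1]-63,w[0]-503.5))+12.8)
cv2.imwrite('pics/t4.png',cv2.resize(p['img'][:,:,::-1][160:280,140:300],None,fx=5,fy=5,interpolation=2))"
```

```text
tool_pos: [543.9, 75.0, 216.6]
tcp_rot: [-180.0, -0.1, -12.9]
ft_force: [1.7, 3.0, 2.0]
grip_force: 1.9
tool_pos: [580.5, 242.4, 293.8]
tcp_rot: [-180.0, 0.0, -12.7]
ft_force: [-0.3, -0.2, -0.8]
grip_force: 0.0
top [202.6, 206.2] 487 len 92.0 groove-bender deg 2.2
top [196.4, 228.4] 593 len 90.0 groove-bender deg -1.1
scene [287.6, 174.4] 359 len 42.0 groove-bender deg -4.0
scene [289.8, 190.9] 335 len 44.0 groove-bender deg 0.6
[200.9, 200.7] 23 [536.9  53.9  76. ] -2.506508122843721
[205.4, 202.7] 7 [532.2  43.   76. ] -22.127413758350915
```

View pics/t4.png

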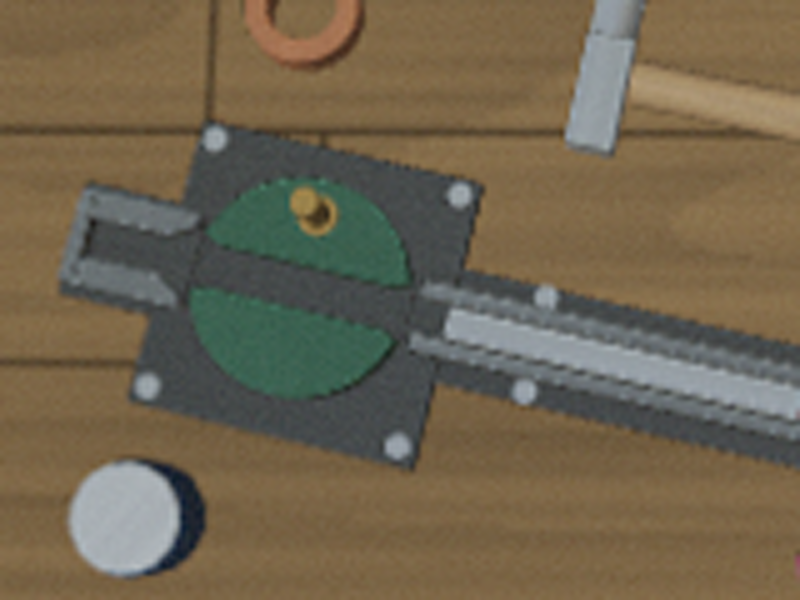

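The groove is now aligned within about 2°: both groove edges are parallel to the channel, and the nose end is at (450,325) in the crop. Next is the lug.

```bash
python3 -m jog '-0.035 0.492 0 0 0 0 1; -0.035 0.492 0 0 0 0 1; -0.035 0.492 0 0 0 0 1; -0.035 0.492 0 0 0 0 1; -0.035 0.492 0 0 0 0 1' | grep -E 'pos|rot|force'
python3 -m jog '-0.035 0.492 0 0 0 0 1; -0.035 0.492 0 0 0 0 1; -0.035 0.492 0 0 0 0 1; -0.035 0.492 0 0 0 0 1; -0.035 0.492 0 0 0 0 1' | grep -E 'pos|rot|force'
python3 -m jog '0 0 0 0 0 0 1;0 0 0 0 0 0 1' | grep -E 'pos|rot|force'
python3 -c "
from h import *
for n in('top','wrist'):
    p=snapshot(n)
    for r in(((0,150,60),(5,255,230)),((175,150,60),(180,255,230))):
        for c,a,m in blobs(p,*r,8): print(n,c,a,cast(p,[c],56)[0].round(1))
cv2.imwrite('pics/w5.png',p['img'][:,:,::-1])"
```

```text
tool_pos: [507.5, -0.1, 293.3]
tcp_rot: [180.0, 0.1, -13.0]
ft_force: [0.4, -0.1, -0.9]
grip_force: 0.0
tool_pos: [435.1, -235.5, 293.4]
tcp_rot: [-180.0, 0.1, -13.0]
ft_force: [0.7, -0.5, -0.1]
grip_force: 0.0
tool_pos: [436.1, -233.8, 293.4]
tcp_rot: [-180.0, 0.1, -13.0]
ft_force: [-0.1, -0.7, -0.4]
grip_force: 0.0
top [218.5, 126.4] 32 [731.6  19.1  56. ]
top [302.5, 240.4] 30 [ 446.1 -187.5   56. ]
wrist [187.4, 207.4] 581 [ 448.7 -190.9   56. ]
wrist [362.4, 211.8] 478 [ 419.8 -302.8   56. ]
wrist [214.5, 285.4] 102 [ 387.  -192.7   56. ]
wrist [217.3, 273.5] 15 [ 396.  -197.2   56. ]
```

View pics/w5.png

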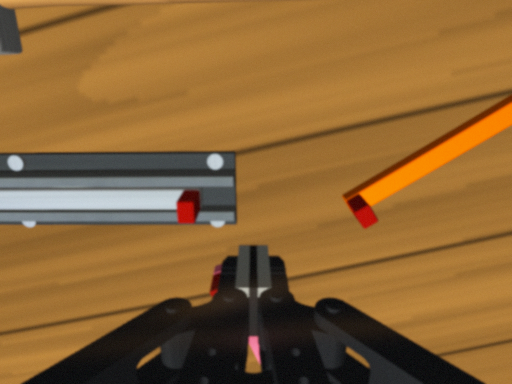

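The lug is at (187,207) and the fingertip is in line with the bar, behind it. The lookalikes are clear: orange at (362,212), pink at (215,280). Descending and pushing.

```bash
python3 -m jog '0 0 0.41 0 0 0 1; 0 0 0.40 0 0 0 1; 0 -0.1 0 0 0 0 1; 0 -0.1 0 0 0 0 1; 0 -0.08 0 0 0 0 1' | grep -E 'pos|rot|force'
python3 -m jog '0 -0.06 0 0 0 0 1; 0 -0.06 0 0 0 0 1; 0 -0.06 0 0 0 0 1; 0 -0.06 0 0 0 0 1; 0 -0.06 0 0 0 0 1' | grep -E 'pos|rot|force'
```

```text
tool_pos: [444.3, -205.8, 215.0]
tcp_rot: [179.9, -0.2, -12.8]
ft_force: [-0.9, -2.5, -0.9]
grip_force: 1.2
tool_pos: [449.8, -176.8, 212.8]
tcp_rot: [180.0, 0.0, -12.9]
ft_force: [-1.2, -2.1, 2.3]
grip_force: 1.7
```

```bash
python3 -m jog '0 -0.08 0 0 0 0 1; 0 -0.08 0 0 0 0 1; 0 -0.08 0 0 0 0 1; 0 -0.08 0 0 0 0 1; 0 -0.08 0 0 0 0 1' | grep -E 'pos|force'
python3 -m jog '0 -0.08 0 0 0 0 1; 0 -0.08 0 0 0 0 1; 0 -0.08 0 0 0 0 1; 0 -0.08 0 0 0 0 1; 0 -0.08 0 0 0 0 1' | grep -E 'pos|force'
python3 -m jog '0 -0.08 0 0 0 0 1; 0 -0.08 0 0 0 0 1; 0 -0.08 0 0 0 0 1; 0 -0.08 0 0 0 0 1; 0 -0.08 0 0 0 0 1' | grep -E 'pos|force'
python3 -m jog '0 -0.06 0 0 0 0 1; 0 -0.06 0 0 0 0 1; 0 -0.06 0 0 0 0 1; 0 0 0 0 0 0 1' | grep -E 'pos|rot|force'
```

```text
tool_pos: [458.8, -137.5, 212.8]
ft_force: [-1.8, -3.4, 3.4]
grip_force: 1.7
tool_pos: [467.8, -98.6, 212.8]
ft_force: [0.2, -4.4, 2.7]
grip_force: 1.6
tool_pos: [476.6, -59.5, 212.7]
ft_force: [-0.8, -1.5, 0.1]
grip_force: 1.1
tool_pos: [480.7, -42.0, 212.8]
tcp_rot: [-180.0, 0.0, -12.9]
ft_force: [0.9, -1.2, 0.5]
grip_force: 0.0
```

```bash
python3 -m jog '0 -0.03 0 0 0 0 1; 0 -0.03 0 0 0 0 1; 0 -0.03 0 0 0 0 1; 0 -0.03 0 0 0 0 1' | grep -E 'pos|force'
python3 -m jog '0 -0.02 0 0 0 0 1; 0 -0.015 0 0 0 0 1' | grep -E 'pos|force'
```

```text
tool_pos: [483.3, -30.7, 212.8]
ft_force: [-0.5, -1.7, -1.2]
grip_force: 0.8
tool_pos: [484.1, -27.3, 212.8]
ft_force: [-0.4, -1.8, -1.4]
grip_force: 0.8
```

Not yet against the plate, so I'm continuing in small steps.

```bash
for i in 1; do python3 -m jog '0 -0.015 0 0 0 0 1; 0 -0.015 0 0 0 0 1' | grep -E 'pos|ft_force'; done
python3 -m jog '0 -0.01 0 0 0 0 1; 0 0 0 0 0 0 1' | grep -E 'pos|ft_force'
python3 -c "
from h import *
p=snapshot('top')
for c,a,m in blobs(p,(0,150,60),(5,255,230),8):
    w=cast(p,[c],56)[0];d=w[:2]-[503.5,63];print(c,a,w.round(1),'lug s',(d@[.2215,.975]).round(1))
"
```

```text
tool_pos: [484.7, -25.3, 212.9]
ft_force: [-2.2, -12.6, 0.4]
tool_pos: [484.8, -25.1, 212.9]
ft_force: [-3.2, -14.3, -0.6]
[218.7, 126.6] 34 [731.1  18.6  56. ] lug s 7.1
[351.7, 256.5] 36 [ 408.9 -302.8   56. ] lug s -377.6
[303.5, 272.9] 34 [ 370.8 -188.5   56. ] lug s -274.6
```

The force rose to 14 N and motion stopped at s ≈ -90, where -91 was predicted. The bar is home. Backing off to check.

```bash
python3 -m jog '0 0.15 0 0 0 0 1; 0 0.3 0 0 0 0 1; 0 0.2 -0.4 0 0 0 1; 0 0.5 -0.4 0 0 0 1; 0 0.5 0 0 0 0 1' | grep -E 'pos|ft_force'
python3 -m jog '0 0.5 0 0 0 0 1; 0 0.5 0 0 0 0 1; 0 0 0 0 0 0 1' | grep -E 'time|ft_force'
python3 -c "
from h import *
disc();p=snapshot('top')
for c,a,m in blobs(p,(0,150,60),(5,255,230),8):
    w=cast(p,[c],56)[0];d=w[:2]-[503.5,63];print(c,a,w.round(1),'lug s',(d@[.2215,.975]).round(1),(d@[.975,-.2215]).round(1))
cv2.imwrite('pics/t6.png',cv2.resize(p['img'][:,:,::-1][140:290,140:340],None,fx=4,fy=4,interpolation=2))"
```

```text
tool_pos: [449.5, -185.2, 296.3]
ft_force: [0.3, 0.4, -1.1]
time: 17.68
ft_force: [-0.3, 0.5, -0.2]
top [202.6, 206.2] 490 len 49.0 groove-bender deg -1.5
top [196.4, 228.5] 585 len 100.0 groove-bender deg 0.3
scene [287.6, 173.9] 323 len 94.0 groove-bender deg -1.8
scene [289.8, 191.0] 320 len 38.0 groove-bender deg 1.3
[218.6, 126.6] 34 [731.1  18.9  56. ] lug s 7.4 231.7
[227.1, 223.1] 28 [486.2  -7.9  56. ] lug s -72.9 -1.2
[303.5, 272.9] 34 [ 370.8 -188.5   56. ] lug s -274.6 -73.7
```

View pics/t6.png

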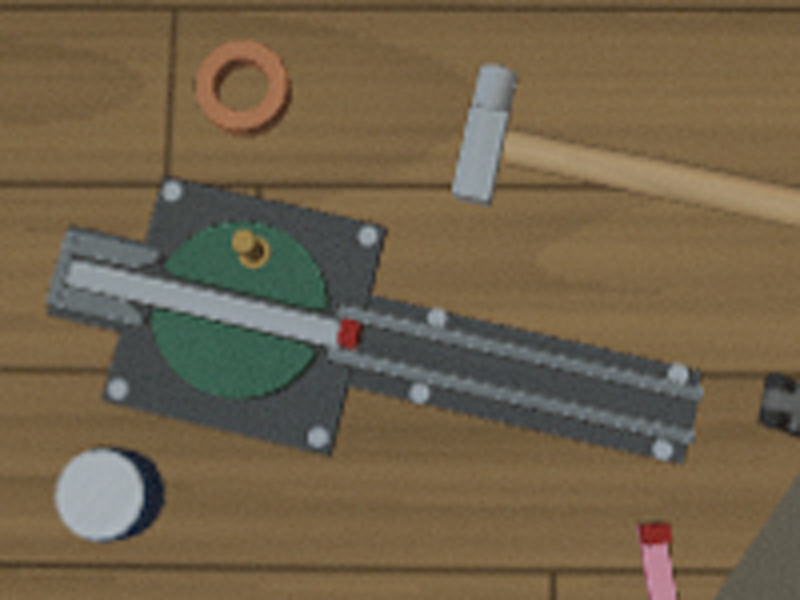

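The bar lies through the groove with its nose at the end plate (70,272). The lug is at (349,333), s = -73, where -72 is home. The tin, collar and hammer have not moved, and the robot is clear of everything.

```bash
python3 -c "
from bench import *
print(hand_in())"
```

```text
the job is handed in; nothing more can be done
None
```

I locked the disc and handed the job in at about 17.8 s: the groove lines up with the bar to within about 2°, the bar's nose is home against the end plate, and the hammer, tin and collar were not moved; `hand_in()` returned no verdict.

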